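# Make up the singer's and the synth player's kits

### The job

Make up tonight's two kits from the loose gear on the table: in the singer's case, the one with two lengthwise compartments, lay the microphone in the wider compartment and the harmonica in the narrower one; in the synth player's case, the one with three compartments, lay the DI box in the long compartment, the small pedal with a single footswitch in the middle-sized one and the 9-volt battery in the smallest. Everything lies flat on the foam bottom, pedal, DI box, harmonica and battery the same way up as they lay on the table, and is set down rather than dropped. Leave the big pedal with two footswitches where it is and do not knock over the coffee cup.

Things in the scene. Friction and masses are not known exactly. Their poses are not given: they have to be found in the camera images.
- mic_mid (a point): Vocal microphone lying down, 175 mm long, 0.28 kg: dark tapered shaft (24 mm thick at the tail, 35 mm below the head), steel ball head 51 mm wide, behind it a hexagonal rubber anti-roll ring 62 mm over corners. The point: on the shaft's axis at the centre of mass, 23 mm above the surface, shaft 33 mm thick there; x points to the head (84 mm to head end, 28 to 40 mm to ring; tail end 89 mm at -x).
- harmonica_mid (a point): Harmonica: a steel bar 102 mm long (x), 27 mm wide (y), 25 mm high (z) with a row of square holes along its -y side and a small push button that sticks out 6 mm from its +x end. The point is its centre, 12.5 mm above its underside. About 0.11 kg.
- di_box_mid (a point): DI box: grey sheet-metal box, 110 mm long (x), 46 mm wide (y), 38 mm high (z), 0.42 kg; a round three-pole socket in its +x end, two jack sockets in its -x end, two tiny white slide switches on its flat top (3 mm proud). No knobs and no footswitch. The point is its centre, 19 mm above its underside.
- pedal_mid (a point): Small effect pedal: bare aluminium box 93 mm long (x), 42 mm wide (y), 32 mm high (z), 0.24 kg; on top three black knobs (12 mm high) towards +x and ONE steel footswitch (10 mm high) towards -x; jack nuts stick out 3 mm from the long sides 30 mm from the centre towards +x. The point is the centre of the box without knobs, 16 mm above its underside.
- battery_mid (a point): 9-volt block battery lying flat: 48 mm long (x, terminals at the +x end), 26.5 mm wide (y), 17.5 mm high (z), black with steel ends. The point is its centre, 8.75 mm above its underside. About 0.05 kg.
- big_pedal_mid (a point): Big effect pedal that stays where it is: bare aluminium box 120 mm long (x), 66 mm wide (y), 39 mm high (z), four black knobs and TWO footswitches on top, reaching 51 mm high. The point is the centre of the box, 19.5 mm above its underside.
- cup: Take-away paper coffee cup with a black lid, 109 mm high, 85 mm wide at the rim; loose, must stay standing. Origin at the centre of its underside.
- singer_case: Singer's case: open black flight-case bottom, aluminium edges, fixed; outside 246 (x) by 208 mm (y), rim 56 mm high, walls 10 mm. Origin: centre of its underside; foam bottom at z = 16 mm. One lengthwise divider (y = +6 to +14 mm, top at z = 52 mm) makes two compartments, each x = -113 to +113 mm: wider (microphone) y = -94 to +6 mm, narrower (harmonica) y = +14 to +94 mm.
- synth_case: Synth player's case: open black flight-case bottom, fixed; outside 246 (x) by 220 mm (y), rim 56 mm high, walls 10 mm. Origin: centre of its underside; foam bottom at z = 16 mm. Dividers (8 mm thick, top at z = 52 mm) make three compartments, in mm: long (DI box) x 3 to 113, y -100 to 100; middle-sized (pedal) x -113 to -5, y -100 to 22; smallest (battery) x -113 to -5, y 30 to 100.
Mind the look-alikes: they are no part of the job. Leave any orange or pink look-alike of the part that bears mic_mid alone.

How it is judged:
At the end, for the whole second after the job is handed in: Each of the five things has its centre in its own compartment, lies on the foam (centre within 6 mm of resting height), level within 0.15 rad (microphone 0.2) and, but for the microphone, the same way up as at the start; all at rest under 20 mm/s; the cup is upright within 0.2 rad (x of mic_mid in the frame of singer_case between -0.05 and 0.05 m and y of mic_mid in the frame of singer_case between -0.085 and -0.003 m and z of mic_mid in the frame of singer_case between 0.0332 and 0.0462 m and angle between mic_mid's own x axis and vertical between 1.37 and 1.77 rad and x of harmonica_mid in the frame of singer_case between -0.075 and 0.075 m and y of harmonica_mid in the frame of singer_case between 0.022 and 0.086 m and z of harmonica_mid in the frame of singer_case between 0.0225 and 0.0355 m and angle between each of harmonica_mid, di_box_mid, pedal_mid, battery_mid's own z axis and vertical below 0.15 rad and x of di_box_mid in the frame of synth_case between 0.013 and 0.103 m and y of di_box_mid in the frame of synth_case between -0.06 and 0.06 m and z of di_box_mid in the frame of synth_case between 0.029 and 0.042 m and x of pedal_mid in the frame of synth_case between -0.103 and -0.015 m and y of pedal_mid in the frame of synth_case between -0.085 and 0.007 m and z of pedal_mid in the frame of synth_case between 0.026 and 0.039 m and x of battery_mid in the frame of synth_case between -0.106 and -0.012 m and y of battery_mid in the frame of synth_case between 0.04 and 0.09 m and z of battery_mid in the frame of synth_case between 0.01875 and 0.03175 m and linear speed of each of mic, harmonica, di_box, pedal, battery below 0.02 m/s and angle between cup's own z axis and vertical below 0.2 rad); the robot touches nothing.
It fails at once if one of the five things is dropped: it falls freely by more than about 3 cm (faster than 0.8 m/s while the fingers do not touch it) ((linear speed of mic above 0.8 m/s and contact force between the fingers and mic below 0.05 N) or (linear speed of harmonica above 0.8 m/s and contact force between the fingers and harmonica below 0.05 N) or (linear speed of di_box above 0.8 m/s and contact force between the fingers and di_box below 0.05 N) or (linear speed of pedal above 0.8 m/s and contact force between the fingers and pedal below 0.05 N) or (linear speed of battery above 0.8 m/s and contact force between the fingers and battery below 0.05 N)).
It fails at once if the big pedal is moved by more than 30 mm (distance of big_pedal_mid from where it was at the start of the episode above 0.03 m).
It fails at once if the coffee cup is knocked over (tilts more than 0.5 rad) (angle between cup's own z axis and vertical above 0.5 rad).
It also fails if it takes over 120 s, if anything falls off the work surface, if the arm or the gripper's body presses on something with over 40 N, if the wrist force passes 120 N, or if a joint passes its speed limit or range.

### The arm

A 6-joint arm with a two-finger parallel gripper is mounted at the origin on the work surface. World frame = base frame: x ahead of the robot, y to its left, z up, the work surface at z = 0. Lengths are in m, angles in rad, forces in N, time in s.
With the tool pointing down it reaches from about 0.35 to 0.975 m from the base axis. Payload 4.9 kg.
Tool frame: the origin (TCP) lies on the mounting face of the last link; the fingertips stand 173 mm ahead of it and the grasp point (between the pads) lies ctrl.pinch_z ahead of it (ctrl.pinch_z is the distance from the TCP to the grasp point, in m); z points along the fingers, y is the line along which they close (so a half turn about z gives the same grasp; the last joint's range is limited). The gripper opens to 85 mm and grips with 20 to 120 N. Pads are 22 mm wide; open, the fingers measure 114 mm over their backs; the gripper's body (76 mm by 85 mm) begins 54 mm behind the grasp point. The pads swing forward as they close: fully open they stand 13 mm farther back than shut.
Start: joints at [1.173, 0.053, 1.613, -0, 1.476, -0.119], TCP at [0.172, 0.601, 0.405] pointing down, gripper open.
Joint ranges: [-3.01, 3.01], [-1.01, 2.22], [0.06, 2.58], [-1.02, 4.17], [0.09, 2.62], [-3.14, 3.14]. Speed limits (rad/s): [2.57, 2.57, 3.14, 3.14, 3.14, 3.14].

### API

Orientations are given as a rotation vector (axis times angle).
In Python, from station import telemetry, eyes, ctrl gives the robot as it stands.
- The arm moves only by the tool apply_moves, never from a script. Its argument "plan" is a list of rows, each a list of 5 numbers: the finger opening in m, from 0 to 0.0854, then the shift along the tool's x, y, z in m, then the turn about the tool's z in rad. In form: [[jaw, x, y, z, roll], ...]. A call has 1 to 12 rows; each row is the pose to reach, as a shift and turn from the pose commanded when the call began, along the tool's axes at that moment; what a row does not reach only later rows make up. A row lasts 1/12 s, in which the tool goes at most 41.7 mm and 7.16 degrees, less where a joint would pass 70% of its speed; a pose out of reach is approached as far as the arm can. A call with a gripper value outside its range is refused whole. The fingers move at their own pace and stop on an object; "newtons" is the grip in N (left out, the last holds). Time passes only in rows, so rows that repeat a pose let the fingers close. It gives the time, the measured TCP pose, the force, the opening and the grip force at its end, in the units of the state.
- telemetry.get_obs(): the state, without advancing time (a new reading comes with each control period).
- eyes.get_image(name): name is "scene" or "top"; returns a dict with "img" (420x560x3 uint8, blue, green, red), "range_z" (420x560 float32, m along the optical axis (not along the pixel's ray), 0 where there is no reading), "K" (3x3 intrinsics, pixels), "dist_coeffs" ([k1, k2, p1, p2, k3] as OpenCV has them; the pictures are not rectified), "pose" (4x4, takes a point from camera to world coordinates). Camera axes: x right, y down, z forward; pixel columns grow to the right and rows downward; lengths in m; the calibration is good to about 2 mm. A picture is of the moment at which its call begins.
- ctrl.finish_job(): hands the job in; it is judged then, once.
Trained networks look in a picture, given as the dict that the camera call returned (one of the last four; its "shot" number tells which), for a name from the list of things; names that differ only in an ending like _2 or _b are one class to them, and where a whole thing is asked for, a point or a joint stands for the part that bears it (a point fixed in the world has none). Each returns a list of dicts, best first, with "confidence" (0 to 1); they miss things now and then, are a little off and sometimes report something else, mostly with a low value. They report only what shows in the picture. A call takes as long as a camera call. They do not tell look-alikes from the thing itself.
- eyes.search_frame(thing, picture): "box" ([left, top, right, bottom] in pixels, round what is visible of it).
- eyes.outline_of(thing, picture): "region" (420x560 bool, what is visible of it) and "box" ([left, top, right, bottom] in pixels, round what is visible of it).
- eyes.tip_of(thing, picture): "point" ([column, row] in pixels: a listed point, or the origin of a listed thing).
The state is a dict: "t": time; "q": joint angles; "dq": joint speeds; "effort": joint torques, N m; "tool_pos": TCP position; "tool_rot": TCP orientation; "contact_force": force on the tool from outside, world axes, zero at the start; "wrist_torque": the same for the moment, N m; "opening": finger opening in m; "grip_force": force on a finger pad.
Only numpy, scipy, OpenCV 4.12 (cv2) and the standard library are available. Lean on these libraries where they do the work, as an engineer would, in place of code of your own. Each camera call takes 0.05 s, during which the arm holds its last target. There are 200 camera calls.

## Working session

There is one attempt and no reset: what is moved stays moved. The work goes in short steps, Python scripts to look and compute and a tool call to move; the robot and the scene stay as the last step left them, time stands still between calls to the robot, and variables do not carry over. Pictures are saved under pics/ and viewed, at most 14 in all, crops included, and the job is handed in when it is done.

Besides the shell and the picture viewer there is one more tool, called after "Call:" as name(argument=value, ...), one argument or row to a line, values as JSON. apply_moves: Moves the arm, as the interface text tells. Its arguments: {"type":"object","properties":{"plan":{"type":"array","items":{"type":"array","items":{"type":"number"}}},"newtons":{"type":"number"}},"required":["plan"]}

```bash
mkdir -p pics; cat > h.py <<'E'
import numpy as np, cv2
from station import telemetry, eyes, ctrl
def world(p, uv, z=None):
    """pixels -> world, by depth, or by intersecting plane z"""
    uv=np.atleast_2d(np.array(uv,float)); n=cv2.undistortPoints(uv[:,None],p["K"],p["dist_coeffs"])[:,0]
    r=np.c_[n,np.ones(len(n))]; T=p["pose"]
    if z is None:
        i=uv.round().astype(int); d=p["range_z"][i[:,1].clip(0,419),i[:,0].clip(0,559)]; c=r*d[:,None]
        return c@T[:3,:3].T+T[:3,3]
    w=r@T[:3,:3].T; s=(z-T[2,3])/w[:,2]; return T[:3,3]+w*s[:,None]
NAMES="mic_mid harmonica_mid di_box_mid pedal_mid battery_mid big_pedal_mid cup singer_case synth_case".split()
E
python3 - <<'E'
from h import *
print(telemetry.get_obs(), ctrl.pinch_z)
for c in("top","scene"):
    p=eyes.get_image(c); cv2.imwrite(f"pics/{c}0.png",p["img"]); print(c,p["pose"][:3,3].round(3))
    for n in NAMES:
        for o in eyes.outline_of(n,p)[:3]:
            v,u=np.nonzero(o["region"]); w=world(p,np.c_[u,v]); 
            print(n,round(o["confidence"],2),np.round(o["box"]),"med",np.median(w,0).round(3),"z95",np.percentile(w[:,2],95).round(3))
        print("  tip",[(round(t["confidence"],2),np.round(t["point"])) for t in eyes.tip_of(n,p)[:3]])
E
```

```text
{'t': 0.0, 'q': array([ 1.17300964e+00,  5.33634638e-02,  1.61431415e+00,  2.67616936e-05,
        1.47603852e+00, -1.18970072e-01]), 'dq': array([-0.00016246,  0.0005924 ,  0.00027499, -0.00050966, -0.00122061,
        0.00078797]), 'effort': array([ 2.11390820e-04, -3.93682194e+01, -3.70175993e+01, -5.23785354e-05,
        6.88714266e-03,  3.89791367e-06]), 'tool_pos': array([0.17188234, 0.60061292, 0.40344652]), 'tool_rot': array([-0.43647165, -3.11054914,  0.00321357]), 'contact_force': array([ 1.07890344,  0.40019627, -0.28029439]), 'wrist_torque': array([ 0.03001893, -0.00200457,  0.00823359]), 'grip_force': 0.0, 'opening': 0.08564268909065222} 0.1547
top [ 0.321 -0.007  1.245]
mic_mid 0.8 [138. 258. 183. 328.] med [0.254 0.273 0.035] z95 0.053
mic_mid 0.74 [213. 181. 240. 252.] med [0.474 0.128 0.036] z95 0.053
mic_mid 0.68 [377. 312. 442. 361.] med [ 0.178 -0.301  0.036] z95 0.053
  tip [(0.84, array([224., 217.])), (0.84, array([407., 337.])), (0.83, array([161., 297.]))]
harmonica_mid 0.95 [218. 131. 235. 172.] med [0.625 0.13  0.021] z95 0.026
  tip [(0.7, array([228., 150
[... 1284 characters left out ...]
. 307. 227.] med [0.475 0.006 0.031] z95 0.044
  tip [(0.62, array([292., 218.]))]
battery_mid 0.68 [249. 204. 263. 212.] med [ 0.46  -0.117  0.017] z95 0.021
  tip [(0.59, array([258., 208.]))]
big_pedal_mid 0.66 [197. 213. 246. 249.] med [ 0.648 -0.112  0.038] z95 0.051
  tip [(0.56, array([222., 229.]))]
cup 0.9 [298. 268. 336. 316.] med [0.799 0.232 0.103] z95 0.11
  tip [(0.87, array([313., 311.]))]
singer_case 0.56 [340. 214. 452. 311.] med [0.533 0.349 0.022] z95 0.058
singer_case 0.44 [279. 203. 306. 229.] med [0.476 0.006 0.031] z95 0.044
  tip [(0.65, array([396., 265.]))]
synth_case 0.57 [130. 164. 233. 231.] med [ 0.534 -0.315  0.035] z95 0.058
  tip [(0.72, array([184., 201.]))]
```

```bash
python3 - <<'E'
from h import *
im=cv2.imread("pics/top0.png"); cv2.imwrite("pics/topc.png",cv2.resize(im[55:365,80:480],None,fx=1.93,fy=1.93,interpolation=cv2.INTER_CUBIC)[:600,:800])
cv2.imwrite("pics/c1.png",cv2.resize(im[120:265,205:355],None,fx=4,fy=4,interpolation=cv2.INTER_CUBIC))
p=eyes.get_image("top")
def ln(a): return np.array(a)
print(p["pose"].round(3))
# heights on grid: segment objects above table, report minAreaRect in world per object
v,u=np.mgrid[0:420,0:560]; W=world(p,np.c_[u.ravel(),v.ravel()]).reshape(420,560,3)
m=((W[...,2]>.010)&(W[...,2]<.2)&(p["range_z"]>0)).astype(np.uint8)
n,l,st,_=cv2.connectedComponentsWithStats(m)
for i in range(1,n):
    if st[i,4]<60: continue
    P=W[l==i]; h=np.percentile(P[:,2],97); P=P[P[:,2]>min(h-.015,.6*h)] if h<.1 else P
    (c,s,a)=cv2.minAreaRect(P[:,:2].astype(np.float32)*1000)
    print(st[i],"h",h.round(3),"c",np.round(c,1),"size",np.round(s,1),"ang",round(a,1))
E
```

```text
[[ 0.024 -0.991  0.128  0.321]
 [-1.    -0.025 -0.005 -0.007]
 [ 0.008 -0.128 -0.992  1.245]
 [ 0.     0.     0.     1.   ]]
[  139     0   189   111 14306] h 0.106 c [865.2 119.4] size [262.9 460.1] ang 0.9
[ 390    0  120   75 7336] h 0.091 c [ 944.6 -424.6] size [191.9 256.2] ang 7.5
[   0   49   68   47 1490] h 0.044 c [819.9 647.3] size [193.3  54.8] ang 68.5
[ 360   62   38   47 1163] h 0.18 c [ 776.2 -233.7] size [63.9 65. ] ang 78.5
[ 488  102   72   49 1139] h 0.04 c [ 722.5 -618.7] size [ 85.8 192. ] ang 29.3
[266 124  23  48 855] h 0.04 c [635.1   5.9] size [ 46.2 111.4] ang 86.0
[ 313  126   34   52 1363] h 0.05 c [ 627.2 -124.6] size [ 66.3 121.1] ang 83.0
[218 129  18  44 436] h 0.027 c [627.1 130.3] size [ 27.2 109.1] ang 82.1
[  90  132   96  110 9166] h 0.057 c [529.9 342.3] size [266.5 212.6] ang 1.4
[ 365  136  105  112 9421] h 0.056 c [ 537.  -337.2] size [268.5 224.7] ang 4.9
[542 144  18  32 463] h 0.04 c [ 629.  -688.9] size [37.4 72.1] ang 89.6
[   0  159   75  138 6469] h 0.066 c [422.7 639. ] size [274.4 187.2] ang 27.9
[ 214  182   26   73 1041] h 0.054 c [478.4 125.5] size [ 54.  129.8] ang 87.4
[267 198  23  41 684] h 0.044 c [460.4  -1.1] size [41.6 92.8] ang 81.9
[ 487  199   73  134 5129] h 0.065 c [ 365.6 -656.3] size [271.4 153. ] ang 37.4
[320 213  13  20 205] h 0.019 c [ 452.6 -118.7] size [46.7 26.6] ang 10.2
[ 140  260   44   70 1119] h 0.055 c [253.8 278.3] size [ 53.9 135.1] ang 64.0
[319 267  50  36 304] h 0.018 c [ 303.1 -163.2] size [134.5  16.8] ang 57.6
[251 271  74  22 505] h 0.026 c [311.8 -27.9] size [180.3  25.4] ang 80.0
[ 378  310   62   53 1120] h 0.054 c [ 179.3 -299.7] size [ 54.3 135.5] ang 50.5
[ 230  368   81   52 1441] h 0.166 c [48.2 12.4] size [103.6 191.9] ang 11.7
```

View pics/topc.png

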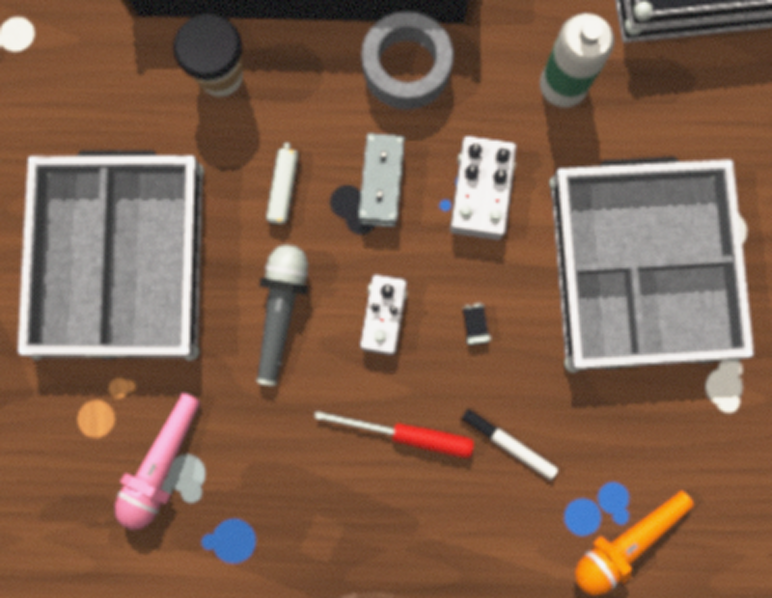

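View pics/c1.png

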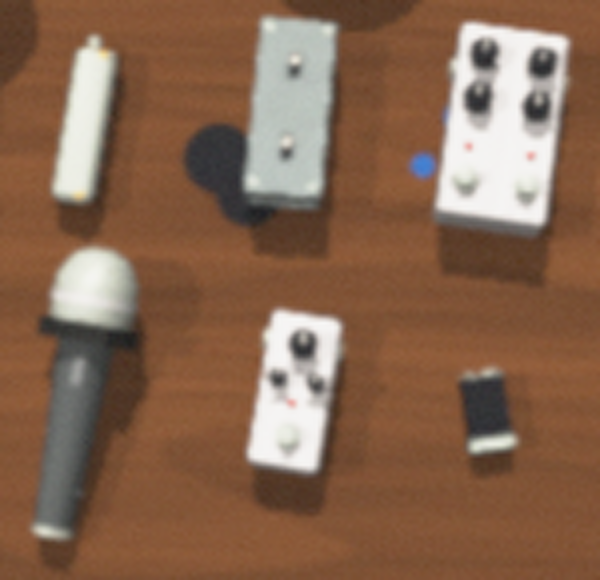

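Top view (crop scale 1.93, offset 80,55), with world +x up and +y left:
- **Microphones:** dark at (224,217), pink at (161,297), orange at (407,337). Only the dark one with the steel head fits the description; the enlarged crop confirms it.
- **Pedals:** (277,219) has one footswitch, so it is the small one. (330,152) has two, so it stays.
- **DI box:** (278,147), grey, with two slide switches and no knobs.
- **Others:** harmonica (228,150), battery (327,223), cup (190,85).
- **Cases:** both are roughly aligned with the world axes.

Next I'll refine the case and microphone poses.

```bash
python3 - <<'E'
from h import *
p=eyes.get_image("top")
v,u=np.mgrid[0:420,0:560]; W=world(p,np.c_[u.ravel(),v.ravel()]).reshape(420,560,3)
def win(x0,x1,y0,y1,z0,z1): 
    m=(W[...,0]>x0)&(W[...,0]<x1)&(W[...,1]>y0)&(W[...,1]<y1)&(W[...,2]>z0)&(W[...,2]<z1); return W[m]
for n,y0,y1 in(("singer",.2,.5),("synth",-.5,-.19)):
    R=win(.37,.7,y0,y1,.0525,.062)[:,:2]; print(n,len(R),cv2.minAreaRect((R*1000).astype(np.float32)))
    S=(246,208 if n=="singer" else 220)
    # robust fit of rim model: distance of rim points to centre line of rim (5mm in)
    from scipy.optimize import least_squares
    def f(q):
        c,s=np.cos(q[2]),np.sin(q[2]); d=(R*1000-q[:2])@np.array([[c,-s],[s,c]])
        a=np.abs(d)-np.array([S[0]/2-5,S[1]/2-5]); e=np.where(a.max(1)>0, a.max(1), a.max(1)); return e
    r=least_squares(f,[R[:,0].mean()*1000,R[:,1].mean()*1000,0],loss="soft_l1",f_scale=4,x_scale=[1,1,.01]); print(r.x.round(4),np.abs(r.fun).mean().round(2))
M=win(.36,.58,.06,.2,.007,.07); c,s,vt=np.linalg.svd(M[:,:2]-M[:,:2].mean(0),full_matrices=False)
a=vt[0]*np.sign(vt[0,0]); t=(M[:,:2]-M[:,:2].mean(0))@a; mu=M[:,:2].mean(0)
print("mic ang",np.degrees(np.arctan2(a[1],a[0])),"tail",mu+a*t.min(),"head",mu+a*t.max(),np.ptp(t),"com",mu+a*(t.max()-.084),mu+a*(t.min()+.089))
for n,b in dict(harm=(.56,.70,.09,.17,.015,.035),di=(.56,.7,-.04,.05,.03,.045),ped=(.40,.52,-.04,.04,.024,.036),bat=(.41,.49,-.15,-.09,.012,.03)).items():
    P=win(*b); c,s,an=cv2.minAreaRect((P[:,:2]*1000).astype(np.float32)); q,_,vt=np.linalg.svd(P[:,:2]-P[:,:2].mean(0),full_matrices=False); print(n,np.round(c,1),np.round(s,1),round(an,1),"pca",np.degrees(np.arctan(vt[0,1]/vt[0,0])).round(1),"z",np.median(P[:,2]).round(3))
E
```

```text
singer 1431 ((523.9050903320312, 341.62042236328125), (248.25643920898438, 211.60610961914062), 1.5164690017700195)
[5.235888e+02 3.411740e+02 2.570000e-02] 4.22
synth 1322 ((531.9942626953125, -337.02056884765625), (250.53196716308594, 222.8918914794922), 4.900846481323242)
[ 5.315484e+02 -3.371870e+02  8.280000e-02] 4.83
mic ang -6.992255764035619 tail [0.36996271 0.13958495] head [0.57856217 0.11400077] 0.21016252649989905 com [0.49518691 0.12422653] [0.45830078 0.12875052]
harm [625.4 130.3] [ 26.6 105.6] 83.0 pca -7.6 z 0.022
di [635.    5.8] [ 46.1 110.5] 86.1 pca -3.7 z 0.036
ped [460.4  -1.2] [41.8 93. ] 81.6 pca -8.8 z 0.03
bat [ 452.7 -118.6] [46.4 26. ] 9.3 pca 9.5 z 0.016
```

```bash
cat > m.py <<'E'
import numpy as np, sys, json, os
# commanded pose x,y,z,closing angle (rad); args: groups x,y,z,deg per call
F="cmd.json"; s=json.load(open(F)) if os.path.exists(F) else [0.172,0.601,0.405,None]
if s[3] is None:
    from scipy.spatial.transform import Rotation as R
    y=R.from_rotvec([-0.43647165,-3.11054914,0.0]).as_matrix()[:,1]; s[3]=float(np.arctan2(y[1],y[0]))
for g in sys.argv[1:]:
    x,y,z,d=map(float,g.split(",")); a=s[3]; ty=np.array([np.cos(a),np.sin(a)]); tx=np.array([-np.sin(a),np.cos(a)])
    e=np.array([x-s[0],y-s[1]]); r=-(np.radians(d)-a); r=(r+np.pi/2)%np.pi-np.pi/2
    sh=np.round([e@tx,e@ty,s[2]-z],3); r=round(r,3)
    print(g,"->",sh,r)
    w=tx*sh[0]+ty*sh[1]; s=[s[0]+w[0],s[1]+w[1],s[2]-sh[2],a-r]
json.dump(s,open(F,"w"))
E
python3 - <<'E'
from h import *
from scipy.spatial.transform import Rotation as R
r=R.from_rotvec([-0.43647165,-3.11054914,0.0]).as_matrix(); print(r.round(3))
p=eyes.get_image("top")
v,u=np.mgrid[0:420,0:560]; W=world(p,np.c_[u.ravel(),v.ravel()]).reshape(420,560,3)
m=(W[...,0]>.36)&(W[...,0]<.566)&(W[...,1]>.08)&(W[...,1]<.18)&(W[...,2]>.009)&(W[...,2]<.07)
M=W[m]; mu=M[:,:2].mean(0); vt=np.linalg.svd(M[:,:2]-mu,full_matrices=False)[2]; a=vt[0]*np.sign(vt[0,0]); t=(M[:,:2]-mu)@a
print("ang",np.degrees(np.arctan2(a[1],a[0])),"tail",mu+a*t.min(),"head",mu+a*t.max(),np.ptp(t))
b=np.array([-a[1],a[0]]); o=(M[:,:2]-mu)@b
for k in np.arange(t.min(),t.max(),.02):
    i=(t>=k)&(t<k+.02); print(round(k,3),"ctr",((o[i].min()+o[i].max())/2).round(4),"w",np.ptp(o[i]).round(3),"ztop",M[i,2].max().round(3))
print(mu)
E
```

```text
[[-0.961  0.275 -0.001]
 [ 0.275  0.961  0.   ]
 [ 0.001 -0.    -1.   ]]
ang -8.917930353874494 tail [0.37042717 0.1421483 ] head [0.5424679  0.11515228] 0.17414591495241324
-0.098 ctr -0.0002 w 0.024 ztop 0.028
-0.078 ctr 0.001 w 0.024 ztop 0.031
-0.058 ctr 0.001 w 0.027 ztop 0.036
-0.038 ctr 0.0019 w 0.03 ztop 0.038
-0.018 ctr 0.0019 w 0.032 ztop 0.045
0.002 ctr -0.0002 w 0.054 ztop 0.057
0.022 ctr 0.0005 w 0.059 ztop 0.057
0.042 ctr 0.0022 w 0.052 ztop 0.058
0.062 ctr 0.0027 w 0.042 ztop 0.055
[0.46765482 0.12689168]
```

```bash
python3 m.py .32,.36,.33,78 .4585,.130,.27,81.2 .4585,.130,.179,81.2 .4585,.130,.28,81.2 .525,.2974,.28,91.5 .525,.2974,.197,91.5 .525,.2974,.28,91.5
```

```text
.32,.36,.33,78 -> [-0.209 -0.191  0.075] -0.069
.4585,.130,.27,81.2 -> [-0.183 -0.196  0.06 ] -0.056
.4585,.130,.179,81.2 -> [ 0.    -0.     0.091] -0.0
.4585,.130,.28,81.2 -> [ 0.    -0.    -0.101] -0.0
.525,.2974,.28,91.5 -> [-0.04   0.176  0.   ] -0.18
.525,.2974,.197,91.5 -> [ 0.    -0.     0.083] 0.0
.525,.2974,.28,91.5 -> [ 0.    -0.    -0.083] 0.0
```

Call:
apply_moves(
  plan=[
    [0.085, -0.02, -0.018, 0.007, -0.01],
    [0.085, -0.045, -0.041, 0.016, -0.02],
    [0.085, -0.07, -0.064, 0.025, -0.03],
    [0.085, -0.095, -0.087, 0.034, -0.04],
    [0.085, -0.12, -0.11, 0.043, -0.05],
    [0.085, -0.145, -0.133, 0.052, -0.06],
    [0.085, -0.17, -0.156, 0.061, -0.069],
    [0.085, -0.195, -0.178, 0.07, -0.069],
    [0.085, -0.209, -0.191, 0.075, -0.069],
    [0.085, -0.209, -0.191, 0.075, -0.069],
  ],
)

```text
t: 2.88
tool_pos: [0.3214, 0.3571, 0.3282]
tool_rot: [-0.335, -3.123, 0.004]
contact_force: [0.2, 0.2, 0.4]
opening: 0.0851
grip_force: 0.0
```

Call:
apply_moves(
  plan=[
    [0.085, -0.02, -0.02, 0.007, -0.01],
    [0.085, -0.045, -0.048, 0.015, -0.02],
    [0.085, -0.07, -0.075, 0.024, -0.03],
    [0.085, -0.095, -0.102, 0.033, -0.04],
    [0.085, -0.12, -0.129, 0.042, -0.056],
    [0.085, -0.145, -0.156, 0.051, -0.056],
    [0.085, -0.17, -0.182, 0.057, -0.056],
    [0.085, -0.183, -0.196, 0.06, -0.056],
    [0.085, -0.183, -0.196, 0.06, -0.056],
    [0.085, -0.183, -0.196, 0.06, -0.056],
    [0.085, -0.183, -0.196, 0.06, -0.056],
  ],
)

```text
t: 3.8
tool_pos: [0.4584, 0.1308, 0.27]
tool_rot: [0.24, 3.132, 0.001]
contact_force: [0.1, -0.5, 0.7]
opening: 0.085
grip_force: 0.0
```

Call:
apply_moves(
  plan=[
    [0.085, 0, 0, 0.02, 0],
    [0.085, 0, 0, 0.045, 0],
    [0.085, 0, 0, 0.07, 0],
    [0.085, 0, 0, 0.091, 0],
    [0.085, 0, 0, 0.091, 0],
    [0.03, 0, 0, 0.091, 0],
    [0.02, 0, 0, 0.091, 0],
    [0.02, 0, 0, 0.091, 0],
    [0.02, 0, 0, 0.091, 0],
    [0.02, 0, 0, 0.091, 0],
    [0.02, 0, 0, 0.091, 0],
    [0.02, 0, 0, 0.091, 0],
  ],
  newtons=60,
)

```text
t: 4.8
tool_pos: [0.4595, 0.13, 0.1808]
tool_rot: [0.241, 3.13, 0.001]
contact_force: [-1.8, -0.5, 5.3]
opening: 0.031
grip_force: 58.8
```

Call:
apply_moves(
  plan=[
    [0.02, 0, 0, -0.01, 0],
    [0.02, 0, 0, -0.03, 0],
    [0.02, 0, 0, -0.055, 0],
    [0.02, 0, 0, -0.08, 0],
    [0.02, 0, 0, -0.101, 0],
    [0.02, 0, 0, -0.101, 0],
    [0.02, 0, 0, -0.101, 0],
  ],
)

```text
t: 5.38
tool_pos: [0.4587, 0.1299, 0.2809]
tool_rot: [0.241, 3.129, 0.001]
contact_force: [-1.0, 0.5, -3.4]
opening: 0.031
grip_force: 60.2
```

Call:
apply_moves(
  plan=[
    [0.02, -0.004, 0.016, 0, -0.02],
    [0.02, -0.008, 0.036, 0, -0.05],
    [0.02, -0.014, 0.06, 0, -0.08],
    [0.02, -0.02, 0.085, 0, -0.11],
    [0.02, -0.026, 0.11, 0, -0.14],
    [0.02, -0.031, 0.135, 0, -0.16],
    [0.02, -0.036, 0.158, 0, -0.18],
    [0.02, -0.04, 0.176, 0, -0.18],
    [0.02, -0.04, 0.176, 0, -0.18],
    [0.02, -0.04, 0.176, 0, -0.18],
    [0.02, -0.04, 0.176, 0, -0.18],
  ],
)

```text
t: 6.3
tool_pos: [0.5242, 0.297, 0.2773]
tool_rot: [0.041, -3.137, 0.003]
contact_force: [-0.8, -0.2, -4.2]
opening: 0.0303
grip_force: 60.4
```

```bash
python3 - <<'E'
from h import *
p=eyes.get_image("top"); a=p["img"][110:270,60:300]; p=eyes.get_image("scene"); b=p["img"][130:330,240:480]
cv2.imwrite("pics/g1.png",np.vstack([cv2.resize(a,(600,400))[:299],cv2.resize(b,(600,500))[:300]]))
E
```

```text
(no output)
```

View pics/g1.png

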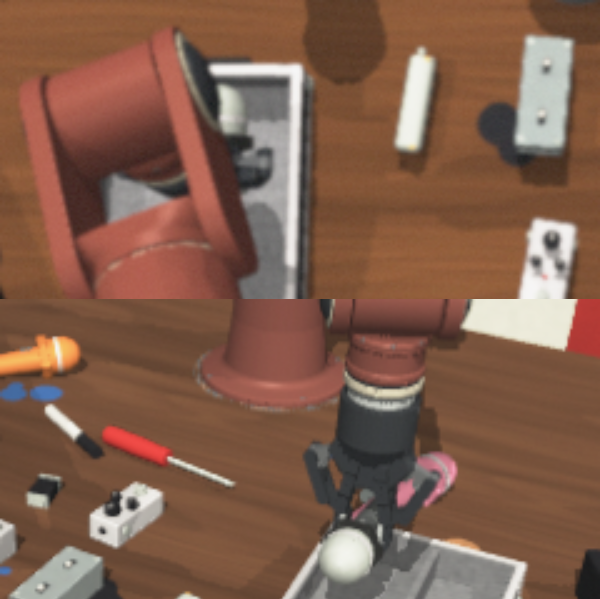

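The microphone is held level, head towards +x, over the wider compartment. Lowering it and letting go.

Call:
apply_moves(
  plan=[
    [0.02, 0, 0, 0.012, 0],
    [0.02, 0, 0, 0.03, 0],
    [0.02, 0, 0, 0.048, 0],
    [0.02, 0, 0, 0.062, 0],
    [0.02, 0, 0, 0.072, 0],
    [0.02, 0, 0, 0.079, 0],
    [0.02, 0, 0, 0.083, 0],
    [0.02, 0, 0, 0.083, 0],
    [0.02, 0, 0, 0.083, 0],
  ],
)

```text
t: 7.15
tool_pos: [0.5255, 0.2978, 0.1974]
tool_rot: [-0.041, 3.139, 0.001]
contact_force: [0.4, 0.7, -4.3]
opening: 0.031
grip_force: 60.4
```

```bash
python3 m.py .51,.14,.28,82.4 .623,.1305,.28,82.4 .623,.1305,.178,82.4 .623,.1305,.28,82.4 .5223,.3954,.28,91.5 .5223,.3954,.194,91.5 .5223,.3954,.28,91.5
```

```text
.51,.14,.28,82.4 -> [ 0.019 -0.157  0.   ] 0.159
.623,.1305,.28,82.4 -> [-0.113  0.005  0.   ] -0.0
.623,.1305,.178,82.4 -> [-0.     0.     0.102] -0.0
.623,.1305,.28,82.4 -> [-0.     0.    -0.102] -0.0
.5223,.3954,.28,91.5 -> [0.135 0.249 0.   ] -0.159
.5223,.3954,.194,91.5 -> [-0.     0.     0.086] 0.0
.5223,.3954,.28,91.5 -> [-0.     0.    -0.086] 0.0
```

Call:
apply_moves(
  plan=[
    [0.02, 0, 0, 0.0015, 0],
    [0.02, 0, 0, 0.002, 0],
    [0.035, 0, 0, 0.002, 0],
    [0.04, 0, 0, 0.002, 0],
    [0.045, 0, 0, 0.002, 0],
    [0.052, 0, 0, 0.002, 0],
    [0.052, 0, 0, 0.002, 0],
    [0.052, 0, 0, -0.015, 0],
    [0.052, 0, 0, -0.04, 0],
    [0.052, 0, 0, -0.065, 0],
    [0.052, 0, 0, -0.083, 0],
    [0.085, 0, 0, -0.083, 0],
  ],
)

```text
t: 8.15
tool_pos: [0.5266, 0.2984, 0.285]
tool_rot: [-0.041, 3.133, 0.005]
contact_force: [1.0, 0.9, 0.4]
opening: 0.0624
grip_force: 0.0
```

Call:
apply_moves(
  plan=[
    [0.085, -0.01, -0.02, 0, 0.03],
    [0.085, -0.025, -0.045, 0, 0.06],
    [0.085, -0.04, -0.07, 0, 0.09],
    [0.085, -0.055, -0.1, 0, 0.12],
    [0.085, -0.07, -0.127, 0, 0.159],
    [0.085, -0.084, -0.15, 0, 0.159],
    [0.085, -0.094, -0.17, 0, 0.159],
    [0.085, -0.094, -0.17, 0, 0.159],
    [0.085, -0.094, -0.17, 0, 0.159],
  ],
)

```text
t: 8.9
tool_pos: [0.6235, 0.1292, 0.2784]
tool_rot: [-0.212, -3.133, -0.0]
contact_force: [-0.2, 0.7, -0.0]
opening: 0.0853
grip_force: 0.0
```

```bash
python3 - <<'E'
from h import *
p=eyes.get_image("top"); cv2.imwrite("pics/t2.png",cv2.resize(p["img"][120:260,70:290],(660,420)))
E
```

```text
(no output)
```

View pics/t2.png

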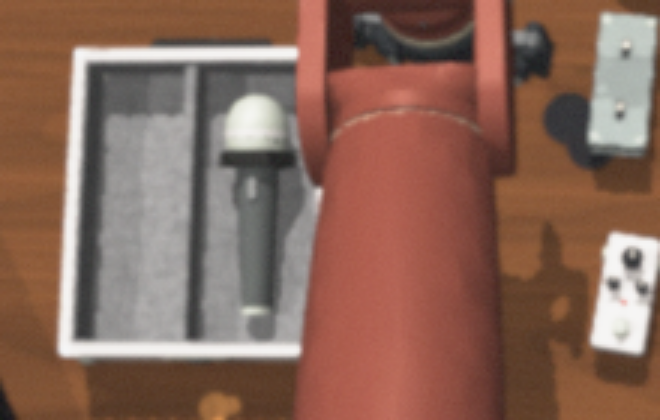

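The microphone lies flat in the wider compartment (head about (255,130), tail (255,310) in the crop). Next is the harmonica.

Call:
apply_moves(
  plan=[
    [0.07, 0, 0, 0.02, 0],
    [0.06, 0, 0, 0.045, 0],
    [0.06, 0, 0, 0.07, 0],
    [0.06, 0, 0, 0.09, 0],
    [0.06, 0, 0, 0.102, 0],
    [0.06, 0, 0, 0.102, 0],
    [0.03, 0, 0, 0.102, 0],
    [0.015, 0, 0, 0.102, 0],
    [0.015, 0, 0, 0.102, 0],
    [0.015, 0, 0, 0.102, 0],
    [0.015, 0, 0, 0.102, 0],
    [0.015, 0, 0, 0.102, 0],
  ],
  newtons=45,
)

```text
t: 9.95
tool_pos: [0.6245, 0.1304, 0.18]
tool_rot: [0.208, 3.131, 0.002]
contact_force: [-0.9, 0.6, 6.5]
opening: 0.0256
grip_force: 46.0
```

Call:
apply_moves(
  plan=[
    [0.015, 0, 0, -0.01, 0],
    [0.015, 0, 0, -0.03, 0],
    [0.015, 0, 0, -0.055, 0],
    [0.015, 0, 0, -0.08, 0],
    [0.015, 0, 0, -0.102, 0],
    [0.015, 0, 0, -0.102, 0],
  ],
)

```text
t: 10.45
tool_pos: [0.6251, 0.1303, 0.2862]
tool_rot: [0.208, 3.125, 0.002]
contact_force: [2.3, 1.0, 0.4]
opening: 0.0257
grip_force: 45.2
```

Call:
apply_moves(
  plan=[
    [0.015, 0.008, 0.015, 0, -0.01],
    [0.015, 0.022, 0.041, 0, -0.03],
    [0.015, 0.038, 0.07, 0, -0.05],
    [0.015, 0.054, 0.1, 0, -0.07],
    [0.015, 0.07, 0.13, 0, -0.09],
    [0.015, 0.087, 0.16, 0, -0.11],
    [0.015, 0.103, 0.19, 0, -0.13],
    [0.015, 0.117, 0.217, 0, -0.159],
    [0.015, 0.129, 0.238, 0, -0.159],
    [0.015, 0.135, 0.249, 0, -0.159],
    [0.015, 0.135, 0.249, 0, -0.159],
    [0.015, 0.135, 0.249, 0, -0.159],
  ],
)

```text
t: 11.45
tool_pos: [0.5224, 0.3947, 0.2788]
tool_rot: [0.042, -3.14, 0.002]
contact_force: [0.8, -0.3, -0.7]
opening: 0.0257
grip_force: 45.2
```

Call:
apply_moves(
  plan=[
    [0.015, 0, 0, 0.012, 0],
    [0.015, 0, 0, 0.03, 0],
    [0.015, 0, 0, 0.048, 0],
    [0.015, 0, 0, 0.062, 0],
    [0.015, 0, 0, 0.073, 0],
    [0.015, 0, 0, 0.08, 0],
    [0.015, 0, 0, 0.084, 0],
    [0.015, 0, 0, 0.086, 0],
    [0.015, 0, 0, 0.086, 0],
    [0.015, 0, 0, 0.086, 0],
  ],
)

```text
t: 12.28
tool_pos: [0.5232, 0.3949, 0.196]
tool_rot: [-0.041, 3.141, -0.0]
contact_force: [-4.3, -3.0, 7.2]
opening: 0.0258
grip_force: 46.2
```

Call:
apply_moves(
  plan=[
    [0.03, 0, 0, 0, 0],
    [0.033, 0, 0, 0, 0],
    [0.036, 0, 0, 0, 0],
    [0.04, 0, 0, 0, 0],
    [0.04, 0, 0, 0, 0],
    [0.04, 0, 0, 0, 0],
    [0.04, 0, 0, -0.015, 0],
    [0.04, 0, 0, -0.04, 0],
    [0.04, 0, 0, -0.065, 0],
    [0.04, 0, 0, -0.086, 0],
    [0.085, 0, 0, -0.086, 0],
  ],
)

```text
t: 13.2
tool_pos: [0.5243, 0.396, 0.2873]
tool_rot: [-0.041, 3.132, 0.009]
contact_force: [0.8, 0.6, 0.5]
opening: 0.0507
grip_force: 0.0
```

```bash
python3 m.py .635,.0058,.28,86.2 .635,.0058,.184,86.2 .635,.0058,.28,86.2 .5896,-.3321,.28,4.8 .5896,-.3321,.2,4.8 .5896,-.3321,.28,4.8;  python3 - <<'E'
from h import *
p=eyes.get_image("scene"); cv2.imwrite("pics/t3.png",cv2.resize(p["img"][190:330,300:500],(600,420)))
E
```

```text
.635,.0058,.28,86.2 -> [-0.103 -0.392  0.   ] 0.093
.635,.0058,.184,86.2 -> [ 0.    -0.     0.096] -0.0
.635,.0058,.28,86.2 -> [ 0.    -0.    -0.096] -0.0
.5896,-.3321,.28,4.8 -> [ 0.023 -0.34   0.   ] 1.42
.5896,-.3321,.2,4.8 -> [-0.    0.    0.08] 0.0
.5896,-.3321,.28,4.8 -> [-0.    0.   -0.08] 0.0
```

View pics/t3.png

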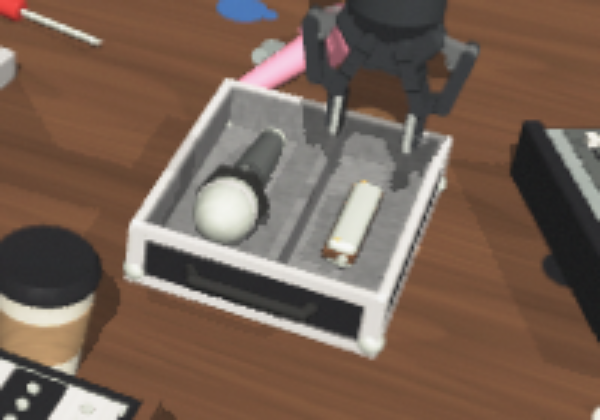

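Both of the singer's things lie in place: microphone head at (225,210), harmonica at (355,220) in the crop. Next is the DI box.

Call:
apply_moves(
  plan=[
    [0.085, -0.006, -0.022, 0, 0.01],
    [0.085, -0.015, -0.058, 0, 0.02],
    [0.085, -0.025, -0.096, 0, 0.03],
    [0.085, -0.035, -0.134, 0, 0.04],
    [0.085, -0.045, -0.172, 0, 0.05],
    [0.085, -0.055, -0.21, 0, 0.06],
    [0.085, -0.065, -0.248, 0, 0.07],
    [0.085, -0.075, -0.286, 0, 0.08],
    [0.085, -0.085, -0.324, 0, 0.093],
    [0.085, -0.095, -0.361, 0, 0.093],
    [0.085, -0.103, -0.392, 0, 0.093],
    [0.085, -0.103, -0.392, 0, 0.093],
  ],
)

```text
t: 14.25
tool_pos: [0.6366, 0.0006, 0.279]
tool_rot: [-0.114, -3.139, 0.003]
contact_force: [-0.2, -0.1, 0.7]
opening: 0.0851
grip_force: 0.0
```

Call:
apply_moves(
  plan=[
    [0.085, 0, 0, 0.01, 0],
    [0.085, 0, 0, 0.03, 0],
    [0.08, 0, 0, 0.055, 0],
    [0.08, 0, 0, 0.08, 0],
    [0.08, 0, 0, 0.096, 0],
    [0.08, 0, 0, 0.096, 0],
    [0.05, 0, 0, 0.096, 0],
    [0.03, 0, 0, 0.096, 0],
    [0.03, 0, 0, 0.096, 0],
    [0.03, 0, 0, 0.096, 0],
    [0.03, 0, 0, 0.096, 0],
    [0.03, 0, 0, 0.096, 0],
  ],
  newtons=70,
)

```text
t: 15.25
tool_pos: [0.6368, 0.0058, 0.1859]
tool_rot: [0.105, 3.136, 0.0]
contact_force: [-0.4, 1.6, 5.5]
opening: 0.0446
grip_force: 75.3
```

Call:
apply_moves(
  plan=[
    [0.03, 0, 0, -0.01, 0],
    [0.03, 0, 0, -0.03, 0],
    [0.03, 0, 0, -0.055, 0],
    [0.03, 0, 0, -0.08, 0],
    [0.03, 0, 0, -0.096, 0],
    [0.03, 0, 0, -0.096, 0],
  ],
)

```text
t: 15.75
tool_pos: [0.6368, 0.0056, 0.2839]
tool_rot: [0.105, 3.133, -0.001]
contact_force: [2.7, -0.4, -3.6]
opening: 0.0447
grip_force: 74.3
```

Call:
apply_moves(
  plan=[
    [0.03, 0.001, -0.015, 0, 0.08],
    [0.03, 0.002, -0.04, 0, 0.2],
    [0.03, 0.004, -0.07, 0, 0.32],
    [0.03, 0.006, -0.1, 0, 0.44],
    [0.03, 0.008, -0.135, 0, 0.56],
    [0.03, 0.011, -0.17, 0, 0.68],
    [0.03, 0.014, -0.205, 0, 0.8],
    [0.03, 0.016, -0.24, 0, 0.92],
    [0.03, 0.018, -0.272, 0, 1.04],
    [0.03, 0.02, -0.3, 0, 1.16],
    [0.03, 0.022, -0.325, 0, 1.28],
    [0.03, 0.023, -0.34, 0, 1.4],
  ],
)

```text
t: 16.75
tool_pos: [0.5885, -0.3343, 0.2767]
tool_rot: [-2.11, -2.322, 0.002]
contact_force: [0.3, 0.8, -4.9]
opening: 0.0447
grip_force: 74.0
```

Call:
apply_moves(
  plan=[
    [0.03, 0, 0, 0, 0.02],
    [0.03, 0, 0, 0, 0.02],
    [0.03, 0, 0, 0, 0.02],
  ],
)

```text
t: 17.0
tool_pos: [0.5897, -0.3312, 0.2777]
tool_rot: [-2.122, -2.312, -0.0]
contact_force: [-0.1, -0.2, -6.0]
opening: 0.0448
grip_force: 74.1
```

```bash
python3 - <<'E'
from h import *
p=eyes.get_image("scene"); a=cv2.resize(p["img"][130:250,90:290],(600,360))
p=eyes.get_image("top"); b=cv2.resize(p["img"][120:260,340:500],(274,240))
c=np.zeros((600,600,3),np.uint8); c[:360]=a; c[360:,:274]=b; cv2.imwrite("pics/t4.png",c)
E
```

```text
(no output)
```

View pics/t4.png

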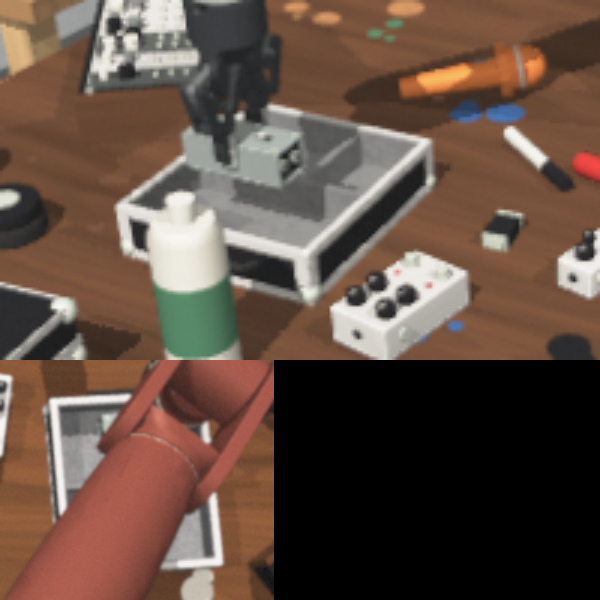

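The DI box hangs level over the long compartment, lying lengthwise along it (about (240,155) in the picture). Lowering.

Call:
apply_moves(
  plan=[
    [0.03, 0, 0, 0.012, 0],
    [0.03, 0, 0, 0.03, 0],
    [0.03, 0, 0, 0.047, 0],
    [0.03, 0, 0, 0.06, 0],
    [0.03, 0, 0, 0.07, 0],
    [0.03, 0, 0, 0.076, 0],
    [0.03, 0, 0, 0.08, 0],
    [0.03, 0, 0, 0.08, 0],
    [0.03, 0, 0, 0.08, 0],
  ],
)

```text
t: 17.85
tool_pos: [0.5909, -0.3321, 0.2018]
tool_rot: [2.125, 2.312, 0.0]
contact_force: [-2.4, 3.2, 4.1]
opening: 0.0446
grip_force: 75.2
```

```bash
python3 m.py .4604,-.0015,.28,81.3 .4604,-.0015,.182,81.3 .4604,-.0015,.28,81.3 .4763,-.3808,.28,4.8 .4763,-.3808,.198,4.8 .4763,-.3808,.28,4.8 .4526,-.1187,.28,99.4 .4526,-.1187,.177,99.4 .4526,-.1187,.28,99.4 .4675,-.2772,.28,4.8  .4675,-.2772,.193,4.8 .4675,-.2772,.28,4.8
```

```text
.4604,-.0015,.28,81.3 -> [ 0.34  -0.101  0.   ] -1.335
.4604,-.0015,.182,81.3 -> [-0.    -0.     0.098] 0.0
.4604,-.0015,.28,81.3 -> [-0.    -0.    -0.098] 0.0
.4763,-.3808,.28,4.8 -> [-0.073 -0.373  0.   ] 1.335
.4763,-.3808,.198,4.8 -> [0.    0.    0.082] 0.0
.4763,-.3808,.28,4.8 -> [ 0.     0.    -0.082] 0.0
.4526,-.1187,.28,99.4 -> [ 0.264 -0.001  0.   ] 1.491
.4526,-.1187,.177,99.4 -> [-0.     0.     0.103] -0.0
.4526,-.1187,.28,99.4 -> [-0.     0.    -0.103] -0.0
.4675,-.2772,.28,4.8 -> [-0.012  0.159  0.   ] -1.491
.4675,-.2772,.193,4.8 -> [-0.     0.     0.087] 0.0
.4675,-.2772,.28,4.8 -> [-0.     0.    -0.087] 0.0
```

Call:
apply_moves(
  plan=[
    [0.048, 0, 0, 0, 0],
    [0.052, 0, 0, 0, 0],
    [0.056, 0, 0, 0, 0],
    [0.06, 0, 0, 0, 0],
    [0.06, 0, 0, 0, 0],
    [0.06, 0, 0, 0, 0],
    [0.06, 0, 0, -0.015, 0],
    [0.06, 0, 0, -0.04, 0],
    [0.06, 0, 0, -0.065, 0],
    [0.06, 0, 0, -0.08, 0],
    [0.085, 0, 0, -0.08, 0],
  ],
)

```text
t: 18.77
tool_pos: [0.5916, -0.333, 0.286]
tool_rot: [2.12, 2.306, 0.002]
contact_force: [0.8, 0.0, 1.0]
opening: 0.0706
grip_force: 0.0
```

Call:
apply_moves(
  plan=[
    [0.085, 0.015, -0.005, 0, -0.1],
    [0.085, 0.045, -0.013, 0, -0.22],
    [0.085, 0.075, -0.022, 0, -0.34],
    [0.085, 0.11, -0.032, 0, -0.46],
    [0.085, 0.145, -0.042, 0, -0.58],
    [0.085, 0.18, -0.053, 0, -0.7],
    [0.085, 0.215, -0.064, 0, -0.82],
    [0.085, 0.25, -0.075, 0, -0.94],
    [0.085, 0.28, -0.085, 0, -1.06],
    [0.085, 0.31, -0.093, 0, -1.18],
    [0.085, 0.33, -0.099, 0, -1.28],
    [0.085, 0.34, -0.101, 0, -1.335],
  ],
)

```text
t: 19.77
tool_pos: [0.4593, 0.0005, 0.2783]
tool_rot: [-0.228, -3.131, -0.001]
contact_force: [0.1, 0.1, 0.2]
opening: 0.0852
grip_force: 0.0
```

Call:
apply_moves(
  plan=[
    [0.085, 0, 0, 0, 0],
    [0.085, 0, 0, 0.01, 0],
    [0.085, 0, 0, 0.035, 0],
    [0.08, 0, 0, 0.06, 0],
    [0.075, 0, 0, 0.085, 0],
    [0.075, 0, 0, 0.098, 0],
    [0.075, 0, 0, 0.098, 0],
    [0.03, 0, 0, 0.098, 0],
    [0.03, 0, 0, 0.098, 0],
    [0.03, 0, 0, 0.098, 0],
    [0.03, 0, 0, 0.098, 0],
    [0.03, 0, 0, 0.098, 0],
  ],
  newtons=55,
)

```text
t: 20.77
tool_pos: [0.4619, -0.0019, 0.1832]
tool_rot: [0.238, 3.129, -0.001]
contact_force: [0.5, -0.8, 1.9]
opening: 0.0408
grip_force: 58.0
```

Call:
apply_moves(
  plan=[
    [0.03, 0, 0, 0, 0],
    [0.03, 0, 0, -0.01, 0],
    [0.03, 0, 0, -0.03, 0],
    [0.03, 0, 0, -0.055, 0],
    [0.03, 0, 0, -0.08, 0],
    [0.03, 0, 0, -0.098, 0],
    [0.03, 0, 0, -0.098, 0],
  ],
)

```text
t: 21.35
tool_pos: [0.4622, -0.0017, 0.2843]
tool_rot: [0.237, 3.125, -0.001]
contact_force: [1.0, -0.7, -1.1]
opening: 0.0413
grip_force: 57.5
```

Call:
apply_moves(
  plan=[
    [0.03, -0.003, -0.015, 0, 0.08],
    [0.03, -0.009, -0.045, 0, 0.2],
    [0.03, -0.016, -0.08, 0, 0.32],
    [0.03, -0.023, -0.115, 0, 0.44],
    [0.03, -0.03, -0.153, 0, 0.56],
    [0.03, -0.037, -0.191, 0, 0.68],
    [0.03, -0.045, -0.229, 0, 0.8],
    [0.03, -0.052, -0.267, 0, 0.92],
    [0.03, -0.059, -0.302, 0, 1.04],
    [0.03, -0.065, -0.333, 0, 1.16],
    [0.03, -0.07, -0.358, 0, 1.27],
    [0.03, -0.073, -0.373, 0, 1.335],
  ],
)

```text
t: 22.35
tool_pos: [0.4759, -0.3836, 0.2777]
tool_rot: [-2.132, -2.304, 0.001]
contact_force: [0.0, 0.5, -1.2]
opening: 0.0409
grip_force: 57.5
```

```bash
python3 - <<'E'
from h import *
p=eyes.get_image("scene"); cv2.imwrite("pics/t5.png",cv2.resize(p["img"][130:250,90:290],(600,360)))
E
```

```text
(no output)
```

View pics/t5.png

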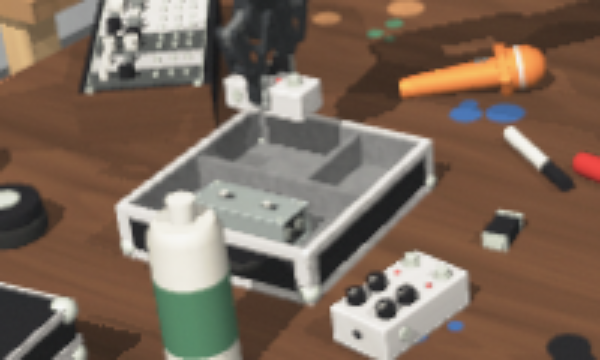

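The DI box lies in the long compartment (250,205), and the pedal hangs level over the middle-sized one. Lowering.

Call:
apply_moves(
  plan=[
    [0.03, 0, 0, 0, 0],
    [0.03, 0, 0, 0.012, 0],
    [0.03, 0, 0, 0.03, 0],
    [0.03, 0, 0, 0.048, 0],
    [0.03, 0, 0, 0.062, 0],
    [0.03, 0, 0, 0.072, 0],
    [0.03, 0, 0, 0.078, 0],
    [0.03, 0, 0, 0.082, 0],
    [0.03, 0, 0, 0.082, 0],
    [0.03, 0, 0, 0.082, 0],
  ],
)

```text
t: 23.23
tool_pos: [0.4774, -0.3812, 0.1993]
tool_rot: [2.125, 2.313, 0.0]
contact_force: [-2.5, 3.8, 6.2]
opening: 0.0413
grip_force: 58.4
```

Call:
apply_moves(
  plan=[
    [0.044, 0, 0, 0, 0],
    [0.048, 0, 0, 0, 0],
    [0.052, 0, 0, 0, 0],
    [0.056, 0, 0, 0, 0],
    [0.056, 0, 0, 0, 0],
    [0.056, 0, 0, 0, 0],
    [0.056, 0, 0, -0.015, 0],
    [0.056, 0, 0, -0.04, 0],
    [0.056, 0, 0, -0.065, 0],
    [0.056, 0, 0, -0.082, 0],
    [0.085, 0, 0, -0.082, 0],
  ],
)

```text
t: 24.15
tool_pos: [0.478, -0.3826, 0.2849]
tool_rot: [2.12, 2.306, -0.001]
contact_force: [0.7, 0.3, 0.3]
opening: 0.0671
grip_force: 0.0
```

Call:
apply_moves(
  plan=[
    [0.085, 0.01, 0, 0, 0.1],
    [0.085, 0.03, 0, 0, 0.225],
    [0.085, 0.05, 0, 0, 0.35],
    [0.08, 0.075, 0, 0, 0.475],
    [0.07, 0.1, 0, 0, 0.6],
    [0.06, 0.125, 0, 0, 0.725],
    [0.06, 0.15, 0, 0, 0.85],
    [0.06, 0.175, -0.001, 0, 0.975],
    [0.06, 0.2, -0.001, 0, 1.1],
    [0.06, 0.225, -0.001, 0, 1.225],
    [0.06, 0.25, -0.001, 0, 1.35],
    [0.06, 0.264, -0.001, 0, 1.47],
  ],
)

```text
t: 25.15
tool_pos: [0.4528, -0.1163, 0.2783]
tool_rot: [-3.127, -0.282, 0.003]
contact_force: [0.2, -0.6, 0.4]
opening: 0.06
grip_force: 0.0
```

Call:
apply_moves(
  plan=[
    [0.06, 0, 0, 0, 0.021],
    [0.06, 0, 0, 0, 0.021],
    [0.06, 0, 0, 0, 0.021],
  ],
)

```text
t: 25.4
tool_pos: [0.4536, -0.1188, 0.2793]
tool_rot: [3.131, 0.26, -0.001]
contact_force: [-0.2, -0.9, 0.6]
opening: 0.0599
grip_force: 0.0
```

```bash
python3 - <<'E'
from h import *
p=eyes.get_image("scene"); cv2.imwrite("pics/t6.png",cv2.resize(p["img"][130:250,90:290],(600,360)))
E
```

```text
(no output)
```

View pics/t6.png

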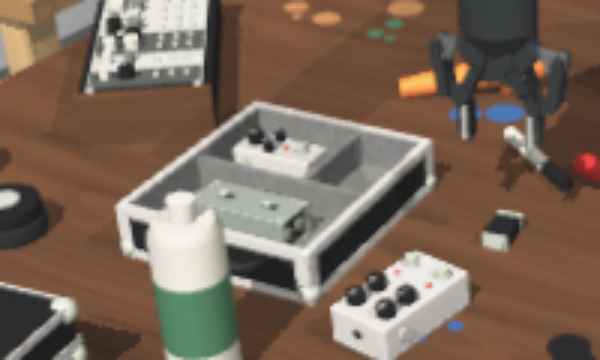

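The pedal lies in its compartment at (280,150), knobs up. Now the battery.

Call:
apply_moves(
  plan=[
    [0.055, 0, 0, 0.015, 0],
    [0.05, 0, 0, 0.04, 0],
    [0.05, 0, 0, 0.065, 0],
    [0.05, 0, 0, 0.088, 0],
    [0.05, 0, 0, 0.098, 0],
    [0.05, 0, 0, 0.103, 0],
    [0.03, 0, 0, 0.103, 0],
    [0.015, 0, 0, 0.103, 0],
    [0.015, 0, 0, 0.103, 0],
    [0.015, 0, 0, 0.103, 0],
    [0.015, 0, 0, 0.103, 0],
    [0.015, 0, 0, 0.103, 0],
  ],
  newtons=35,
)

```text
t: 26.45
tool_pos: [0.4542, -0.1186, 0.1778]
tool_rot: [3.13, 0.257, 0.003]
contact_force: [-0.3, 0.7, 3.1]
opening: 0.0258
grip_force: 36.9
```

Call:
apply_moves(
  plan=[
    [0.015, 0, 0, -0.01, 0],
    [0.015, 0, 0, -0.03, 0],
    [0.015, 0, 0, -0.055, 0],
    [0.015, 0, 0, -0.08, 0],
    [0.015, 0, 0, -0.103, 0],
    [0.015, 0, 0, -0.103, 0],
  ],
)

```text
t: 26.95
tool_pos: [0.4553, -0.1191, 0.2861]
tool_rot: [3.126, 0.257, 0.014]
contact_force: [1.5, 0.1, 0.5]
opening: 0.0256
grip_force: 36.5
```

Call:
apply_moves(
  plan=[
    [0.015, -0.001, 0.006, 0, -0.1],
    [0.015, -0.002, 0.018, 0, -0.225],
    [0.015, -0.003, 0.032, 0, -0.35],
    [0.015, -0.004, 0.047, 0, -0.475],
    [0.015, -0.005, 0.062, 0, -0.6],
    [0.015, -0.006, 0.077, 0, -0.725],
    [0.015, -0.007, 0.092, 0, -0.85],
    [0.015, -0.008, 0.107, 0, -0.975],
    [0.015, -0.009, 0.122, 0, -1.1],
    [0.015, -0.01, 0.137, 0, -1.225],
    [0.015, -0.011, 0.15, 0, -1.35],
    [0.015, -0.012, 0.159, 0, -1.47],
  ],
)

```text
t: 27.95
tool_pos: [0.4675, -0.2781, 0.2793]
tool_rot: [-2.144, -2.296, 0.0]
contact_force: [-0.5, 1.0, 0.4]
opening: 0.0256
grip_force: 36.5
```

Call:
apply_moves(
  plan=[
    [0.015, 0, 0, 0, -0.021],
    [0.015, 0, 0, 0, -0.021],
    [0.015, 0, 0, 0, -0.021],
  ],
)

```text
t: 28.2
tool_pos: [0.4675, -0.2767, 0.2793]
tool_rot: [-2.128, -2.31, -0.0]
contact_force: [-0.5, 0.2, -0.4]
opening: 0.0255
grip_force: 36.5
```

```bash
python3 - <<'E'
from h import *
p=eyes.get_image("scene"); cv2.imwrite("pics/t7.png",cv2.resize(p["img"][130:250,90:290],(600,360)))
E
```

```text
(no output)
```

View pics/t7.png

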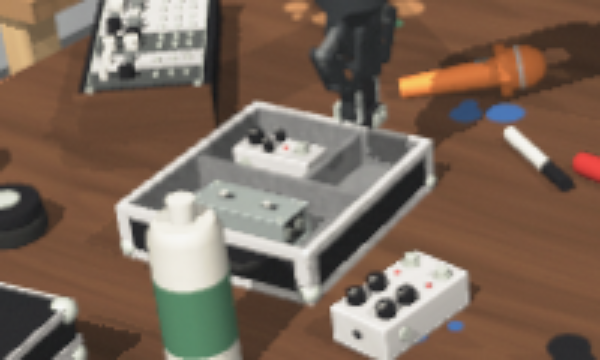

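The battery is held at (360,110), over the smallest compartment. Lowering and letting go.

Call:
apply_moves(
  plan=[
    [0.015, 0, 0, 0.012, 0],
    [0.015, 0, 0, 0.03, 0],
    [0.015, 0, 0, 0.048, 0],
    [0.015, 0, 0, 0.064, 0],
    [0.015, 0, 0, 0.076, 0],
    [0.015, 0, 0, 0.083, 0],
    [0.015, 0, 0, 0.087, 0],
    [0.015, 0, 0, 0.087, 0],
    [0.015, 0, 0, 0.087, 0],
  ],
)

```text
t: 29.0
tool_pos: [0.468, -0.2772, 0.1935]
tool_rot: [2.126, 2.313, 0.0]
contact_force: [-1.7, 2.4, 5.3]
opening: 0.0252
grip_force: 37.6
```

Call:
apply_moves(
  plan=[
    [0.03, 0, 0, 0, 0],
    [0.033, 0, 0, 0, 0],
    [0.036, 0, 0, 0, 0],
    [0.042, 0, 0, 0, 0],
    [0.042, 0, 0, 0, 0],
    [0.042, 0, 0, 0, 0],
    [0.042, 0, 0, -0.015, 0],
    [0.042, 0, 0, -0.04, 0],
    [0.042, 0, 0, -0.065, 0],
    [0.042, 0, 0, -0.09, 0],
    [0.042, 0, 0, -0.12, 0],
    [0.042, 0, 0, -0.12, 0],
  ],
)

```text
t: 30.0
tool_pos: [0.4693, -0.2785, 0.3199]
tool_rot: [2.118, 2.304, 0.001]
contact_force: [0.0, -0.7, 0.5]
opening: 0.0421
grip_force: 0.0
```

Call:
apply_moves(
  plan=[
    [0.042, 0.025, 0, 0, 0],
    [0.042, 0.06, 0, 0, 0],
    [0.042, 0.1, 0, 0, 0],
    [0.042, 0.14, 0, 0, 0],
    [0.042, 0.18, 0, 0, 0],
    [0.042, 0.22, 0, 0, 0],
    [0.042, 0.25, 0, 0, 0],
    [0.042, 0.26, 0, 0, 0],
    [0.042, 0.26, 0, 0, 0],
    [0.042, 0.26, 0, 0, 0],
  ],
)

```text
t: 30.83
tool_pos: [0.446, -0.0183, 0.3126]
tool_rot: [2.125, 2.313, -0.001]
contact_force: [0.3, 0.7, -0.4]
opening: 0.042
grip_force: 0.0
```

```bash
python3 - <<'E'
from h import *
p=eyes.get_image("top"); cv2.imwrite("pics/t8.png",cv2.resize(p["img"][55:265,80:480],(800,420)))
v,u=np.mgrid[0:420,0:560]; W=world(p,np.c_[u.ravel(),v.ravel()]).reshape(420,560,3)
C=dict(singer=(.5237,.3414,.026),synth=(.5318,-.337,.084))
for n,c,box in(("mic","singer",(-.11,.11,-.09,.003)),("harm","singer",(-.11,.11,.018,.09)),("di","synth",(.01,.108,-.095,.095)),("ped","synth",(-.108,-.01,-.095,.018)),("bat","synth",(-.108,-.01,.034,.095))):
    x,y,a=C[c]; d=W[...,:2]-[x,y]; X=d[...,0]*np.cos(a)+d[...,1]*np.sin(a); Y=-d[...,0]*np.sin(a)+d[...,1]*np.cos(a); Z=W[...,2]
    m=(X>box[0])&(X<box[1])&(Y>box[2])&(Y<box[3])&(Z>.027)
    if n in("bat",): m&=np.abs(X+.055)<.035; m&=Z<.045
    print(n,"x",np.percentile(X[m],[1,99]).round(3),"y",np.percentile(Y[m],[1,99]).round(3),"z",np.percentile(Z[m],[50,90,99]).round(3))
E
```

```text
mic x [-0.086  0.08 ] y [-0.072 -0.02 ] z [0.051 0.068 0.072]
harm x [-0.049  0.055] y [0.038 0.065] z [0.037 0.041 0.044]
di x [0.035 0.082] y [-0.053  0.055] z [0.051 0.055 0.057]
ped x [-0.081 -0.038] y [-0.084  0.007] z [0.046 0.056 0.061]
bat x [-0.073 -0.047] y [0.041 0.087] z [0.031 0.034 0.036]
```

View pics/t8.png

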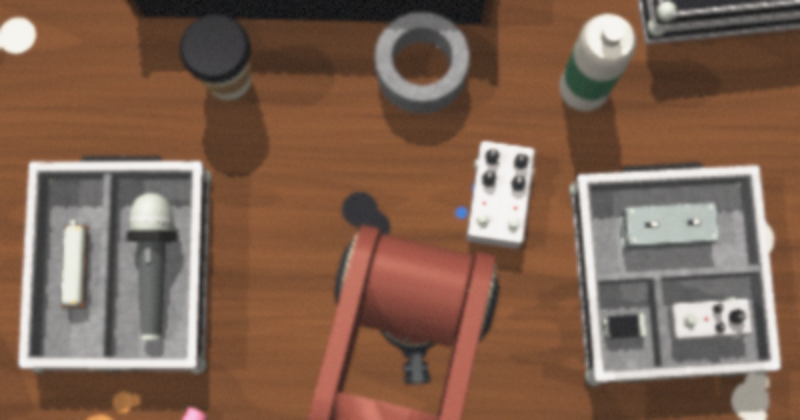

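All five things lie centred in their compartments at resting height. The cup at (215,55) is standing and the big pedal at (500,190) has not moved. Handing in.

```bash
python3 -c "
from station import ctrl
print(ctrl.finish_job())"
```

```text
the job is handed in; nothing more can be done
None
```

Both kits are packed as asked and the job is handed in after about 31 s of robot time; my last camera check showed all five things flat in their compartments, the cup standing and the big pedal where it was, but the hand-in returned no verdict.

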